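Raise the counterweighted hold-down arm off the visor

TASK

Of the two counterweighted hold-down arms on the craft bench, one presses the slotted, crescent-shaped visor, whose glue has set. Push that arm's paddle up from below with the fingers, steadily and without flinging it, past the balance point so that the arm stays fully raised by itself, and take the hand away. Leave the other arm down on its round badge, and do not shift the visor, the badge or anything else on the bench.

Things in the scene. Friction and masses are not known exactly. Their poses are not given: they have to be found in the camera images.
- visor_paddle (a point): centre of the underside of the grey paddle at the free end of the arm that presses the white visor, a flat crescent with comb-like slots, 170 mm wide; arm down: 106 mm above the bench, open space beneath. Paddle 80 mm wide (y), 50 mm deep (x; free edge 25 mm along -x, towards the robot), 12 mm thick. Moves and turns with the arm; the hinge axis (along y) passes 180 mm along its +x and 9 mm along its +z.
- visor_arm (a joint): arm angle, rad: 0 = level, rubber pad (120 mm from the hinge) resting on the visor; grows as the free end rises; 1.31 = fully raised, at its stop. Bar 28 mm wide, 18 mm thick, steel counterweight above the hinge: below the balance point, about 0.57 rad, it falls back; beyond it the weight carries it up to the stop. About 2 to 3.5 N up at the paddle starts it.
- visor: the white visor, a flat crescent with comb-like slots, 170 mm wide, 10 mm thick, loose on its stand's plywood base (12 mm thick, 150 mm wide, reaching 10 mm in under the paddle) under the pad of the visor arm; origin on its underside below the pad, z up
- badge_paddle (a point): centre of the underside of the grey paddle at the free end of the arm that presses the round flat white badge, 84 mm across; arm down: 106 mm above the bench, open space beneath. Paddle 80 mm wide (y), 50 mm deep (x; free edge 25 mm along -x, towards the robot), 12 mm thick. Moves and turns with the arm; the hinge axis (along y) passes 180 mm along its +x and 9 mm along its +z.
- badge_arm (a joint): arm angle, rad: 0 = level, rubber pad (120 mm from the hinge) resting on the badge; grows as the free end rises; 1.31 = fully raised, at its stop. Bar 28 mm wide, 18 mm thick, steel counterweight above the hinge: below the balance point, about 0.57 rad, it falls back; beyond it the weight carries it up to the stop. About 2 to 3.5 N up at the paddle starts it.
- badge: the round flat white badge, 84 mm across, 10 mm thick, loose on its stand's plywood base (12 mm thick, 150 mm wide, reaching 10 mm in under the paddle) under the pad of the badge arm; origin on its underside below the pad, z up
- tape: roll of masking tape lying flat, 84 mm across, 24 mm high, between the stands. Bystander, loose; origin at the centre of its underside
- paint_bottle: upright bottle, 56 mm across, 150 mm high, behind and between the stands. Bystander, loose; origin at the centre of its underside
- jar: small glass jar, 44 mm across, 45 mm high, between the stands. Bystander, loose; origin at the centre of its underside
- scissors: scissors lying flat, 150 mm long, near the robot. Bystander, loose; origin at its pivot, on its underside
- marker: marker pen lying flat, 140 mm long. Bystander, loose; origin at the centre of its underside
- craft_knife: craft knife lying flat, 150 mm long. Bystander, loose; origin at the centre of its underside
- glue: upright glue bottle, 48 mm across, 120 mm high, at the left side. Bystander, loose; origin at the centre of its underside
- cup: small clear cup, 64 mm across, 60 mm high, at the right side. Bystander, loose; origin at the centre of its underside

How it is judged (in metres and radians):
At the end, for the whole second after the job is handed in: The visor arm rests at its raised stop (joint above 1.2 rad, still), untouched; the badge arm is still down (within 0.06 rad of level); visor and badge lie within 20 mm of where they were (value of joint visor_arm above 1.2 rad and velocity of joint visor_arm between -0.05 and 0.05 rad/s and value of joint badge_arm between -0.06 and 0.06 rad and distance of each of visor, badge from where it was at the start of the episode below 0.02 m).
It fails at once if the other (badge) arm is raised (value of joint badge_arm above 0.12 rad).
It fails at once if the visor arm is flung up (faster than 3 rad/s) (velocity of joint visor_arm above 3 rad/s).
It fails at once if the visor or the badge is shifted or lifted by more than 20 mm (distance of any of visor, badge from where it was at the start of the episode above 0.02 m).
It fails at once if another thing on the bench is moved or lifted by more than 25 mm (distance of any of tape, paint_bottle, jar, scissors, marker, craft_knife, glue, cup from where it was at the start of the episode above 0.025 m).
It also fails if it takes over 48 s, if anything falls off the work surface, if the arm or the gripper's body presses on something with over 40 N, if the wrist force passes 120 N, or if a joint passes its speed limit or range.

ROBOT

A 6-joint arm with a two-finger parallel gripper is mounted at the origin on the work surface. World frame = base frame: x ahead of the robot, y to its left, z up, the work surface at z = 0. Lengths are in mm, angles in degrees, forces in N, time in s.
With the tool pointing down it reaches from about 425 to 950 mm from the base axis. Payload 14.7 kg.
Tool frame: the origin (TCP) lies midway between the tips of the shut fingers; the grasp point (between the pads) lies 19 mm behind it; z points along the fingers, x is the direction in which the jaws open and shut, and the axes are right-handed (so a half turn about z gives the same grasp; the last joint's range is limited). The gripper opens to 85 mm and grips with 20 to 120 N. Pads are 22 mm wide; open, the fingers measure 114 mm over their backs; the gripper's body (76 mm by 85 mm) begins 54 mm behind the grasp point. The pads swing forward as they close: fully open they stand 13 mm farther back than shut.
Start: joints at [68.549, 27.513, 91.461, -0, 61.026, -2.67], TCP at [209.25, 615.391, 231.297] pointing down, gripper open.
Joint ranges: [-157.49, 157.49], [-46.99, 117.5], [13.45, 153.17], [-89.5, 269.5], [5.16, 153.95], [-167.48, 167.48]. Speed limits (degrees/s): [108.29, 108.29, 136.94, 172.46, 172.46, 172.46].

INTERFACE

Orientations are given as a 3x3 rotation matrix whose columns are the frame's x, y, z axes.
In Python, from rig import observe, imaging, env gives the robot as it stands.
- The arm moves only by the shell command python3 -m handwheel 'ROWS' [FORCE]. ROWS is JSON, a list of rows, each an object with "dp": the shift along the tool's x, y, z in m, a list of three; "turn": the turn, a rotation vector about the tool's x, y, z in rad, a list of three; "gripper": the finger opening in m, from 0 to 0.0854. A call has 1 to 5 rows; each row is the pose to reach, as a shift and turn from the pose commanded when the call began, along the tool's axes at that moment; what a row does not reach only later rows make up. A row lasts 1/12 s, in which the tool goes at most 41.7 mm and 7.16 degrees, less where a joint would pass 70% of its speed; a pose out of reach is approached as far as the arm can. A call with a gripper value outside its range is refused whole. The fingers move at their own pace and stop on an object; FORCE is the grip in N (left out, the last holds). Time passes only in rows, so rows that repeat a pose let the fingers close. It gives the time, the measured TCP pose, the force and the opening at its end, in the units of the state.
- observe(): the state, without advancing time (a new reading comes with each control period).
- imaging.read_camera(name): name is "scene" or "top"; returns the picture (400x640x3 uint8, red, green, blue); there is no depth.
- imaging.camera_info(name): a dict with "fovy" (degrees; the focal length in pixels is half the picture's height over the tangent of half this angle, whatever the lens; pixels are square), "cx", "cy" (the principal point, pixels), "eye" and "attitude" of the camera in the world. Camera axes: x right, y down, z forward; pixel columns grow to the right and rows downward; lengths in mm; the calibration is good to about 2 mm. A picture is of the moment at which its call begins. camera_info takes no time and is no camera call.
- env.sign_off(): hands the job in, once; it reports no verdict.
The state is a dict: "clock": time; "q": joint angles; "joint_vel": joint speeds; "joint_efforts": joint torques, N m; "tool_pos": TCP position; "tool_rot": TCP orientation; "ft_force": force on the tool from outside, world axes, zero at the start; "moment": the same for the moment, N m; "opening": finger opening in mm.
Only numpy, scipy, OpenCV 4.12 (cv2) and the standard library are available. Lean on these libraries where they do the work, as an engineer would, in place of code of your own. Each camera call takes 0.05 s, during which the arm holds its last target.

## Working session

There is one attempt and no reset: what is moved stays moved. The work goes in short steps, Python scripts to look and compute and a shell command to move; the robot and the scene stay as the last step left them, time stands still between calls to the robot, and variables do not carry over. Pictures are saved under pics/ and viewed, and the job is handed in when it is done.

```bash
mkdir -p pics; python3 - <<'E'
from rig import observe, imaging, env
import cv2
s=observe(); print(s)
for n in("scene","top"):
    print(imaging.camera_info(n)); cv2.imwrite(f"pics/{n}0.png",imaging.read_camera(n)[:,:,::-1])
E
```

```text
{'clock': 0.0, 'q': array([ 6.85451362e+01,  2.75515738e+01,  9.14960821e+01,  1.66978760e-03,
        6.10265658e+01, -2.66908488e+00]), 'joint_vel': array([ 0.02478918,  0.01114669,  0.04757191, -0.08512057,  0.03105433,
        0.0096077 ]), 'joint_efforts': array([ 1.07446613e-03, -9.50627804e+01, -4.30180478e+01,  2.81447201e-04,
        1.22509451e-02, -8.56725336e-06]), 'tool_pos': array([209.11936566, 614.97460467, 230.63776851]), 'tool_rot': array([[ 3.22043781e-01,  9.46724646e-01, -4.97549802e-04],
       [ 9.46723894e-01, -3.22044154e-01, -1.19632269e-03],
       [-1.29282118e-03, -8.57740031e-05, -9.99999161e-01]]), 'ft_force': array([ 0.0318213 ,  0.03542769, -0.14597849]), 'moment': array([-0.03502604,  0.03775871,  0.00532176]), 'opening': 85.05077967758322}
{'fovy': 51.180601450215406, 'cx': 327.15652728850654, 'cy': 196.03492039416935, 'eye': array([ 974.50887163, -740.80858311,  941.02414353]), 'attitude': array([[ 0.88163584,  0.34529169, -0.32170156],
       [ 0.47186154, -0.63332347,  0.61339063],
       [ 0.00805754, -0.69258576, -0.72129054]])}
{'fovy': 53.760229527189246, 'cx': 322.14137729485884, 'cy': 207.8486114102584, 'eye': array([ 455.7381158 ,  -12.82890251, 1051.33314779]), 'attitude': array([[-0.01313026, -0.98908782,  0.14674088],
       [-0.99969637,  0.01604547,  0.01870034],
       [-0.02085081, -0.14645079, -0.98899819]])}
```

View pics/scene0.png

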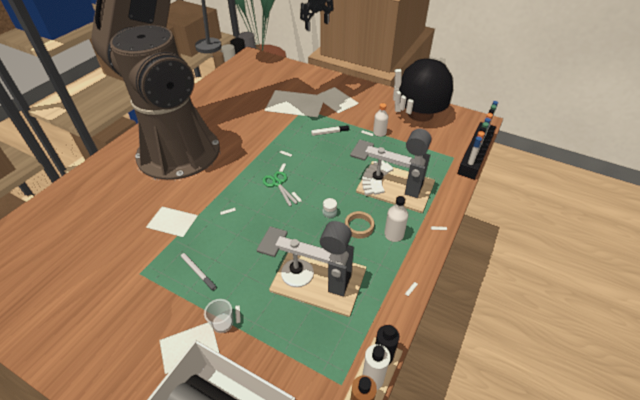

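View pics/top0.png

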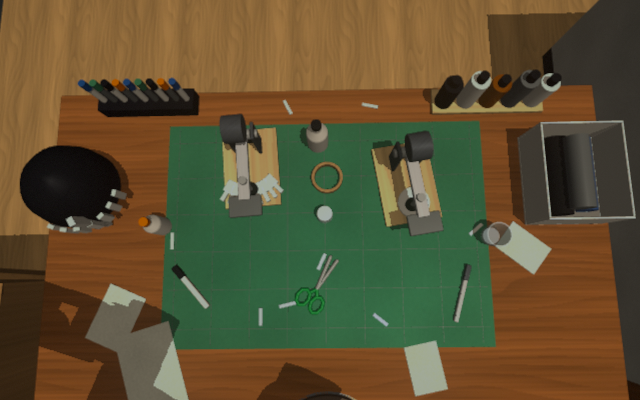

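```bash
cat > h.py <<'E'
import numpy as np, cv2
from rig import observe, imaging, env
def K(n):
    c=imaging.camera_info(n); f=200/np.tan(np.radians(c['fovy']/2)); return c,f
def proj(n,P):
    c,f=K(n); p=np.asarray(c['attitude']).T@(np.asarray(P,float)-c['eye']); return np.array([c['cx']+f*p[0]/p[2],c['cy']+f*p[1]/p[2]])
def ray(n,u,v):
    c,f=K(n); d=np.asarray(c['attitude'])@np.array([(u-c['cx'])/f,(v-c['cy'])/f,1]); return np.array(c['eye']),d
def onz(n,u,v,z):
    e,d=ray(n,u,v); return e+d*(z-e[2])/d[2]
E
python3 - <<'E'
from h import *
print(proj("scene",observe()['tool_pos']),proj("top",observe()['tool_pos']))
a=cv2.imread("pics/top0.png");b=cv2.imread("pics/scene0.png")
cv2.imwrite("pics/topz.png",cv2.resize(a[100:230,200:300],None,fx=4.5,fy=4.5,interpolation=cv2.INTER_CUBIC))
cv2.imwrite("pics/scenez.png",cv2.resize(b[115:220,330:450],None,fx=5,fy=5,interpolation=cv2.INTER_CUBIC))
E
```

```text
[316.457448    30.31128116] [ 17.69287711 395.41727613]
```

View pics/topz.png

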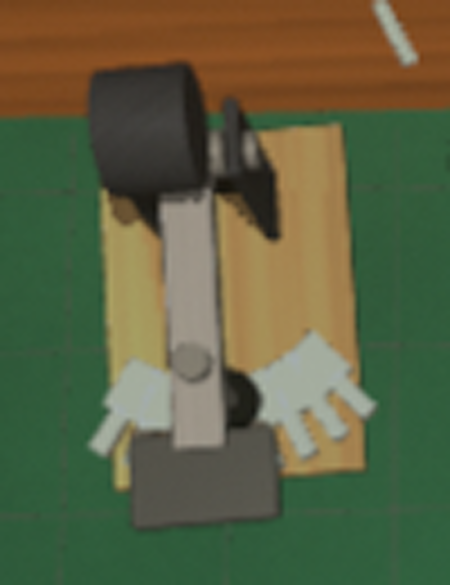

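View pics/scenez.png

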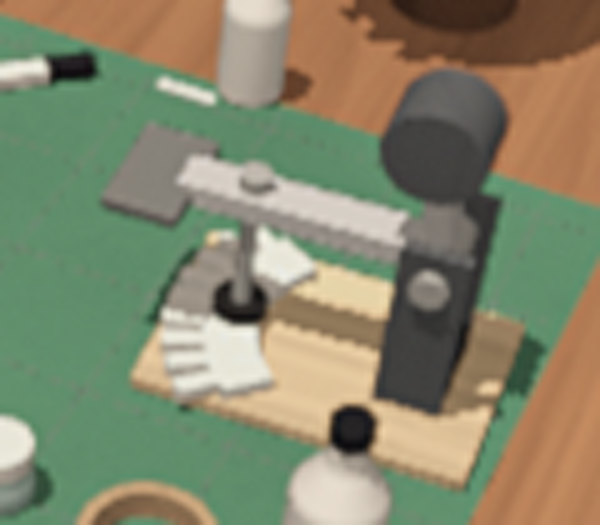

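```bash
python3 - <<'E'
from h import *
for (u,v) in [(133,436),(277,428),(279,515),(135,528),(278,506),(134,518)]:
    print("top",onz("top",200+u/4.5-.4,100+v/4.5-.4,118).round(1))
for (u,v) in [(155,122),(103,199),(172,218)]:
    print("scene",onz("scene",330+u/5-.4,115+v/5-.4,118).round(1))
# base corners
for (u,v) in [(342,125),(365,470),(116,490),(100,190)]:
    print("base",onz("top",200+u/4.5-.4,100+v/4.5-.4,12).round(1))
# jar, tape, glue, scissors tops
for n,u,v,z in [("jar",324,214,45),("tape",327,178,24),("glue",144,222,120),("scis",338,262,5),("marker",180,270,10),("marker2",207,305,10)]:
    print(n,onz("top",u,v,z).round(1))
E
```

```text
top [625.6 229.  118. ]
top [628.6 151.5 118. ]
top [581.6 150.  118. ]
top [575.8 226.8 118. ]
top [586.4 150.5 118. ]
top [581.2 227.5 118. ]
scene [582.4 228.9 118. ]
scene [586.3 146.3 118. ]
scene [630.2 150.5 118. ]
base [836. 132.  12.]
base [622.  117.4  12. ]
base [612.4 265.9  12. ]
base [797.7 279.9  12. ]
jar [589.    1.6  45. ]
tape [688.3  -7.4  24. ]
glue [566.6 432.2 120. ]
scis [466.6 -32.8   5. ]
marker [451.2 382.5  10. ]
marker2 [360.7 308.5  10. ]
```

```bash
cat >> h.py <<'E'
from scipy.spatial.transform import Rotation as Ro
def Rt(psi,al):
    p,a=np.radians([psi,al]); z=np.array([np.cos(p)*np.cos(a),np.sin(p)*np.cos(a),-np.sin(a)]); x=np.array([-np.sin(p),np.cos(p),0]); return np.c_[x,np.cross(z,x),z]
def go(P,psi=None,al=None):
    s=observe(); R=s['tool_rot']; d=R.T@(np.array(P)-s['tool_pos'])/1000
    t=np.zeros(3) if psi is None else Ro.from_matrix(R.T@Rt(psi,al)).as_rotvec()
    print('dp',d.round(4),'turn',t.round(4),'rows',np.linalg.norm(d)/.0417,np.degrees(np.linalg.norm(t))/7.16)
def st():
    s=observe(); z=s['tool_rot'][:,2]
    print(s['clock'],'q',s['q'].round(1),'p',s['tool_pos'].round(1),'psi',np.degrees(np.arctan2(z[1],z[0])).round(1),'al',np.degrees(-np.arcsin(z[2])).round(1),'F',s['ft_force'].round(2),s['opening'])
E
python3 -c "
from h import *
go([440,280,250],8,45)"
```

```text
dp [-0.2429  0.3265 -0.019 ] turn [-0.771   0.1845 -0.4426] rows 9.768824040712225 7.265673446106852
```

```bash
python3 -m handwheel '[{"dp":[-0.12,0.16,-0.02],"turn":[-0.3,0.07,-0.18],"gripper":0},{"dp":[-0.12,0.16,-0.02],"turn":[-0.3,0.07,-0.18],"gripper":0},{"dp":[-0.12,0.16,-0.02],"turn":[-0.3,0.07,-0.18],"gripper":0},{"dp":[-0.12,0.16,-0.02],"turn":[-0.3,0.07,-0.18],"gripper":0},{"dp":[-0.12,0.16,-0.02],"turn":[-0.3,0.07,-0.18],"gripper":0}]'; python3 -c "
from h import *
st();go([440,280,250],8,45)"
```

```text
clock: 0.52
tool_pos: [321.5, 448.0, 251.0]
tool_rot: [[0.136, 0.943, 0.303], [0.99, -0.142, -0.003], [0.04, 0.301, -0.953]]
ft_force: [0.5, 0.4, -0.1]
opening: 25.6
0.5167 q [ 61.6  15.  111.2 -21.4  47.4  -6.6] p [321.5 448.  251. ] psi -0.6 al 72.3 F [ 0.51  0.35 -0.12] 25.6215995412806
dp [-0.1502  0.1353  0.0374] turn [-0.4712  0.1104 -0.2592] rows 4.93023780017745 4.393291076598913
```

```bash
python3 -m handwheel '[{"dp":[-0.15,0.135,0.037],"turn":[-0.47,0.11,-0.26],"gripper":0},{"dp":[-0.15,0.135,0.037],"turn":[-0.47,0.11,-0.26],"gripper":0},{"dp":[-0.15,0.135,0.037],"turn":[-0.47,0.11,-0.26],"gripper":0},{"dp":[-0.15,0.135,0.037],"turn":[-0.47,0.11,-0.26],"gripper":0},{"dp":[-0.15,0.135,0.037],"turn":[-0.47,0.11,-0.26],"gripper":0}]' >/dev/null; python3 -c "
from h import *
st();go([510,186,150],8,45)"
```

```text
0.9333 q [ 55.4   9.7 131.8 -72.   31.3  23.6] p [412.  327.3 252.4] psi 4.9 al 50.2 F [ 2.24 -1.23 -0.22] -0.14630414567323927
dp [-0.1492  0.0039  0.1333] turn [-0.0902  0.0371 -0.0647] rows 4.799203268302118 0.9368342791230267
```

```bash
python3 -m handwheel '[{"dp":[-0.14,0.03,0.08],"turn":[-0.04,0.02,-0.03],"gripper":0},{"dp":[-0.14,0.03,0.08],"turn":[-0.04,0.02,-0.03],"gripper":0},{"dp":[-0.14,0.03,0.08],"turn":[-0.04,0.02,-0.03],"gripper":0},{"dp":[-0.14,0.03,0.08],"turn":[-0.04,0.02,-0.03],"gripper":0},{"dp":[-0.14,0.03,0.08],"turn":[-0.04,0.02,-0.03],"gripper":0}]' >/dev/null; python3 -c "
from h import *
st();go([510,188,150],10,45)"
```

```text
1.35 q [ 30.2   7.2 135.9 -89.4  15.7  19.3] p [492.7 205.8 247.4] psi 5.0 al 50.5 F [0.41 0.61 0.6 ] 0.12648196364999603
dp [-0.0192 -0.0498  0.0851] turn [-0.0965  0.0584 -0.0637] rows 2.409984782562578 1.036260065111085
```

```bash
cat > fk.py <<'E'
import numpy as np
from scipy.spatial.transform import Rotation as Ro
from scipy.optimize import least_squares
D=[([68.5451362,27.5515738,91.4960821,0,61.0265658,-2.669],[209.12,614.97,230.64]),
([61.6,15.,111.2,-21.4,47.4,-6.6],[321.5,448.,251.]),
([55.4,9.7,131.8,-72.,31.3,23.6],[412.,327.3,252.4]),
([30.2,7.2,135.9,-89.4,15.7,19.3],[492.7,205.8,247.4])]
def rot(q): return Ro.from_euler('ZYZYZ',[q[0],q[1]+q[2],q[3],q[4],q[5]][:5],degrees=True) if 0 else Ro.from_euler('ZYZ',[q[0],q[1]+q[2],q[3]],degrees=True)*Ro.from_euler('YZ',[q[4],q[5]],degrees=True)
def fk(q,p):
    a1,d1,L1,L2,e,L=p
    A=Ro.from_euler('ZY',[q[0],q[1]],degrees=True);B=Ro.from_euler('ZY',[q[0],q[1]+q[2]],degrees=True)
    R=rot(q)
    w=Ro.from_euler('Z',q[0],degrees=True).apply([a1,0,d1])+A.apply([0,0,L1])+B.apply([-e,0,L2])
    return w+R.apply([0,0,L]),R.as_matrix(),w
if __name__=="__main__":
    r=least_squares(lambda p:np.concatenate([fk(q,p)[0]-x for q,x in D]+[[1e-2*p[0],1e-2*p[4]]]),[50,350,400,400,0,230])
    print(r.x.round(1),r.fun.round(1))
    print(fk(D[3][0],r.x)[1].round(3),fk(D[1][0],r.x)[1].round(3))
    from h import observe
    print(observe()['tool_rot'].round(3))
E
python3 fk.py
```

```text
[ 80.4 198.9 568.5 353.7  -9.8 292.8] [ 27.7 -12.4  -0.9   8.6  -2.8   1.2  -4.6   8.4  -1.1   0.7 -10.3   0.8
   0.8  -0.1]
[[ 0.088 -0.769  0.634]
 [-0.996 -0.068  0.056]
 [ 0.    -0.636 -0.772]] [[-0.135 -0.943  0.304]
 [-0.99   0.14  -0.003]
 [-0.039 -0.301 -0.953]]
[[-0.088  0.769  0.633]
 [ 0.996  0.068  0.056]
 [-0.     0.636 -0.772]]
```

```bash
sed -i 's/a1,d1,L1,L2,e,L=p/a1,d1,L1,L2,e,L,s=p/; s/apply(\[a1,0,d1\])/apply([a1,s,d1])/; s/\[50,350,400,400,0,230\]/[50,350,400,400,0,230,0]/' fk.py; python3 fk.py|head -2
```

```text
[ 5.000e-01  3.166e+02  5.973e+02  4.444e+02 -3.270e+01  3.712e+02
  3.020e+01] [ 0.1  0.   0.  -0.3  0.   0.1 -0.3 -0.3 -0.5  0.5 -0.   0.4  0.  -0.3]
```

```bash
cat > ik.py <<'E'
from fk import *
from h import Rt
p=least_squares(lambda p:np.concatenate([fk(q,p)[0]-x for q,x in D]+[[1e-2*p[0],1e-2*p[4]]]),[50,350,400,400,0,230,0]).x
lo=np.array([-157,-46.5,13.7,-89,5.5,-167]);hi=np.array([157,117,152.8,269,153.5,167])
F=np.diag([-1,-1,1])
def ik(P,R,q0):
    def f(q):
        x,r,w=fk(q,p); return np.r_[(x-P)/10,((r@F)-R).ravel()*20]
    s=least_squares(f,np.clip(q0,lo+.1,hi-.1),bounds=(lo,hi)); return s.x,np.linalg.norm(s.fun),fk(s.x,p)[2]
if __name__=="__main__":
  for P in ([520,184,85],[592,189,77],[620,190,200]):
   for al in (60,45,30,15):
    for psi in (0,10,20,30,50):
      best=None
      for q4 in (-60,0,60,180):
       for q6 in (-90,0,90):
        for fl in (0,1):
          R=Rt(psi,al)@(F if fl else np.eye(3))
          q,e,w=ik(np.array(P),R,[20,20,120,q4,30,q6])
          if e<0.05 and (best is None or min((q-lo)[1:].min(),(hi-q)[1:].min())>best[0]): best=(min((q-lo)[1:].min(),(hi-q)[1:].min()),fl,q.round(0),w.round(0))
      print(P,al,psi,best)
E
python3 ik.py
```

```text
[520, 184, 85] 60 0 (np.float64(10.754781430055285), 1, array([  24.,   28.,  135.,  227.,   16., -115.]), array([334., 184., 406.]))
[520, 184, 85] 60 10 (np.float64(9.476249145739375), 0, array([ 20.,  28., 136., 199.,  15.,  80.]), array([337., 152., 406.]))
[520, 184, 85] 60 20 (np.float64(9.560167145320358), 0, array([ 14.,  28., 137., 169.,  15.,  96.]), array([346., 121., 406.]))
[520, 184, 85] 60 30 (np.float64(10.797131333797822), 1, array([ 10.,  28., 136., 142.,  16., -71.]), array([359.,  91., 406.]))
[520, 184, 85] 60 50 (np.float64(16.56689022856364), 0, array([  2.,  29., 132.,  96.,  22., 129.]), array([401.,  42., 406.]))
[520, 184, 85] 45 0 (np.float64(8.189494499122645), 1, array([ 30.,  38., 145., 209.,  47., -89.]), array([258., 184., 347.]))
[520, 184, 85] 45 10 (np.float64(5.460755234910579), 1, array([ 22.,  38., 147., 191.,  50., -89.]), array([262., 138., 347.]))
[520, 184, 85] 45 20 (np.float64(4.55722377527556), 1, array([ 13.,  38., 148., 174.,  52., -91.]), array([273.,  94., 347.]))
[520, 184, 85] 45 30 (np.float64(5.663499498867708), 1, array([  4.,  3
[... 5345 characters left out ...]
2., 131., 108.,  53., -72.]), array([413., -56., 386.]))
[620, 190, 200] 15 0 (np.float64(8.960136184634393), 1, array([ 31.,  47., 144., 210.,  84., -85.]), array([261., 190., 296.]))
[620, 190, 200] 15 10 (np.float64(5.34212615677896), 1, array([ 20.,  48., 147., 189.,  90., -87.]), array([267., 128., 296.]))
[620, 190, 200] 15 20 (np.float64(4.68256827860435), 1, array([  7.,  48., 148., 168.,  91., -94.]), array([283.,  67., 296.]))
[620, 190, 200] 15 30 (np.float64(7.1774066639800935), 1, array([ -4.,  47., 146., 148.,  86., -97.]), array([309.,  11., 296.]))
[620, 190, 200] 15 50 (np.float64(18.731952276696518), 1, array([-17.,  45., 134., 113.,  75., -89.]), array([390., -85., 296.]))
```

```bash
cat > plan.py <<'E'
from ik import *
from h import observe
qf,e,w=ik(np.array([500,110,260.]),Rt(40,30)@F,[-5,30,130,112,55,-80])
print('final',qf.round(1),e)
q0=observe()['q']; 
for t in np.linspace(0,1,9):
    q=q0+(qf-q0)*t; x,r,w=fk(q,p); print(t,q.round(0),x.round(0),'al',np.degrees(-np.arcsin(r[2,2])).round(0),'psi',np.degrees(np.arctan2(r[1,2],r[0,2])).round(0))
E
cat > rel.py <<'E'
import sys
from ik import *
from h import observe
# relative move from current pose to FK of joints given
def rel(q):
    s=observe(); x,r,w=fk(q,p); R=s['tool_rot']
    a,b,_=fk(s['q'],p)
    print('dp',(R.T@(x-s['tool_pos'])/1000).round(3),'turn',Ro.from_matrix(R.T@(r@F)).as_rotvec().round(3),'deg',np.degrees(Ro.from_matrix(R.T@(r@F)).magnitude()).round(0),x.round(0),'fk err',(a-s['tool_pos']).round(1))
if __name__=="__main__": rel(eval(sys.argv[1]))
E
python3 plan.py
```

```text
final [-27.2  18.3 146.9 103.8  55.3 -73.4] 4.256659361141682e-14
0.0 [ 30.   7. 136. -89.  16.  19.] [493. 206. 247.] al 51.0 psi 5.0
0.125 [ 23.   9. 137. -65.  21.   8.] [459.  99. 202.] al 59.0 psi -16.0
0.25 [ 16.  10. 139. -41.  26.  -4.] [384.  31. 159.] al 70.0 psi -40.0
0.375 [  9.  11. 140. -17.  31. -15.] [297.  20. 129.] al 81.0 psi -87.0
0.5 [  2.  13. 141.   7.  36. -27.] [234.  63. 120.] al 80.0 psi 158.0
0.625 [ -6.  14. 143.  31.  40. -39.] [226. 134. 134.] al 66.0 psi 116.0
0.75 [-13.  16. 144.  56.  45. -50.] [283. 190. 168.] al 53.0 psi 90.0
0.875 [-20.  17. 146.  80.  50. -62.] [388. 190. 213.] al 41.0 psi 65.0
1.0 [-27.  18. 147. 104.  55. -73.] [500. 110. 260.] al 30.0 psi 40.0
```

```bash
python3 - <<'E'
from ik import *
qf,e,w=ik(np.array([540,140,250.]),Rt(40,30)@F,[-5,30,130,112,55,-80])
print('final',qf.round(1),e)
prev=None
for q in ([30.2,7.2,135.9,-89.4,15.7,19.3],[25,10,130,-45,17,0],[19,13,124,-5,18,-20],[12,15,124,30,20,-35],[5,17,125,60,25,-50],[-5,18,130,80,35,-60],qf):
    x,r,w=fk(q,p); print(q,x.round(0),'al',np.degrees(-np.arcsin(r[2,2])).round(0),'psi',np.degrees(np.arctan2(r[1,2],r[0,2])).round(0), 0 if prev is None else np.degrees(Ro.from_matrix(prev.T@r).magnitude()).round(0)); prev=r
E
```

```text
final [-18.5  21.2 143.8 112.6  53.2 -74.1] 2.8713061336111306e-11
[30.2, 7.2, 135.9, -89.4, 15.7, 19.3] [493. 206. 248.] al 50.0 psi 5.0 0
[25, 10, 130, -45, 17, 0] [504. 184. 222.] al 60.0 psi 1.0 30.0
[19, 13, 124, -5, 18, -20] [534. 205. 215.] al 65.0 psi 15.0 25.0
[12, 15, 124, 30, 20, -35] [536. 210. 201.] al 65.0 psi 36.0 26.0
[5, 17, 125, 60, 25, -50] [552. 215. 204.] al 58.0 psi 48.0 22.0
[-5, 18, 130, 80, 35, -60] [542. 193. 213.] al 48.0 psi 53.0 21.0
[-18.53676345  21.22451344 143.83617286 112.62354342  53.15664115
 -74.0516092 ] [540. 140. 250.] al 30.0 psi 40.0 37.0
```

```bash
python3 rel.py "[25,10,130,-45,17,0]"
```

```text
dp [-0.023 -0.009  0.025] turn [ 0.152 -0.079  0.497] deg 30.0 [504. 184. 222.] fk err [-0.  0.  0.]
```

```bash
python3 -m handwheel '[{"dp":[-0.005,-0.002,0.005],"turn":[0.03,-0.016,0.1],"gripper":0},{"dp":[-0.01,-0.004,0.01],"turn":[0.06,-0.032,0.2],"gripper":0},{"dp":[-0.015,-0.006,0.015],"turn":[0.09,-0.048,0.3],"gripper":0},{"dp":[-0.02,-0.008,0.02],"turn":[0.12,-0.064,0.4],"gripper":0},{"dp":[-0.023,-0.009,0.025],"turn":[0.152,-0.079,0.497],"gripper":0}]' >/dev/null; python3 -c "
from h import *
st()"; python3 rel.py "[19,13,124,-5,18,-20]"
```

```text
1.7667 q [ 25.3  10.1 130.  -44.9  17.1   0.4] p [502.5 185.5 221.4] psi 0.7 al 60.1 F [ 0.28  0.25 -0.81] 0.16952049685964315
dp [0.028 0.014 0.021] turn [0.143 0.028 0.414] deg 25.0 [534. 205. 215.] fk err [0.  0.  0.1]
```

Tracks well.

```bash
python3 -m handwheel '[{"dp":[0.007,0.003,0.005],"turn":[0.036,0.007,0.104],"gripper":0},{"dp":[0.014,0.007,0.01],"turn":[0.07,0.014,0.21],"gripper":0},{"dp":[0.021,0.01,0.016],"turn":[0.107,0.021,0.31],"gripper":0},{"dp":[0.028,0.014,0.021],"turn":[0.143,0.028,0.414],"gripper":0}]' >/dev/null; python3 -c "
from h import *
st()"; python3 rel.py "[12,15,124,30,20,-35]"
```

```text
2.1 q [ 19.   13.  123.8  -4.8  18.1 -20.2] p [534.7 206.2 216. ] psi 15.5 al 64.8 F [-0.   -0.24 -1.64] 0.04269910947626991
dp [-0.002 -0.005  0.014] turn [0.148 0.02  0.431] deg 26.0 [536. 210. 201.] fk err [ 0.  -0.1  0.1]
```

```bash
python3 -m handwheel '[{"dp":[0.004,-0.001,0.004],"turn":[0,0,0.01],"gripper":0}]' >/dev/null; python3 rel.py "[12,15,124,30,20,-35]"
```

```text
dp [-0.007 -0.004  0.01 ] turn [0.148 0.018 0.414] deg 25.0 [536. 210. 201.] fk err [ 0.  -0.1  0.1]
```

```bash
python3 -m handwheel '[{"dp":[-0.002,-0.001,0.0],"turn":[0.037,0.005,0.104],"gripper":0},{"dp":[-0.004,-0.002,0.0],"turn":[0.074,0.01,0.21],"gripper":0},{"dp":[-0.006,-0.003,0.0],"turn":[0.11,0.014,0.31],"gripper":0},{"dp":[-0.007,-0.004,0.0],"turn":[0.148,0.018,0.414],"gripper":0}]' >/dev/null; python3 -c "
from h import *
st()"; python3 rel.py "[5,17,125,60,25,-50]"
```

```text
2.5167 q [ 12.   13.7 124.   27.6  21.2 -33.2] p [529.9 207.5 209.6] psi 35.3 al 64.9 F [-0.82  0.98 -0.29] -0.3087876799565754
dp [0.019 0.002 0.014] turn [0.157 0.057 0.356] deg 23.0 [552. 215. 204.] fk err [ 0.1 -0.2  0.1]
```

```bash
python3 -m handwheel '[{"dp":[0.0,0.0,0.0],"turn":[0.04,0.015,0.09],"gripper":0},{"dp":[0.005,0.0,0.0],"turn":[0.08,0.03,0.18],"gripper":0},{"dp":[0.005,0.0,0.0],"turn":[0.12,0.045,0.27],"gripper":0},{"dp":[0.005,0.0,0.0],"turn":[0.157,0.057,0.356],"gripper":0}]' >/dev/null; python3 -c "
from h import *
st()"; python3 rel.py "[-5,18,130,80,35,-60]"
```

```text
2.85 q [  4.3  14.9 126.7  59.3  25.5 -49.8] p [534.  209.1 211.6] psi 48.1 al 57.6 F [ 0.13 -0.08 -0.21] 0.09860012599321624
dp [ 0.008  0.015 -0.005] turn [0.165 0.042 0.319] deg 21.0 [542. 193. 213.] fk err [ 0.1 -0.3  0.1]
```

```bash
python3 -m handwheel '[{"dp":[0.002,0.004,-0.002],"turn":[0.055,0.014,0.106],"gripper":0},{"dp":[0.005,0.01,-0.004],"turn":[0.11,0.028,0.21],"gripper":0},{"dp":[0.008,0.02,-0.01],"turn":[0.165,0.042,0.319],"gripper":0}]' >/dev/null; python3 -c "
from h import *
st()
F=np.diag([-1,-1,1]);s=observe();R=s['tool_rot']
t=Ro.from_matrix(R.T@Rt(40,30)@F).as_rotvec();print(t.round(3),np.degrees(np.linalg.norm(t)),(R.T@(np.array([528,145,210])-s['tool_pos'])/1000).round(3))"
```

```text
3.1 q [ -6.1  17.7 130.   78.8  35.8 -59.6] p [539.6 187.4 215.3] psi 53.5 al 48.3 F [-0.09 -0.46 -0.42] -0.24530625881754037
[0.281 0.242 0.522] 36.68179234187641 [ 0.002  0.038 -0.023]
```

```bash
python3 -m handwheel '[{"dp":[0.0,0.008,-0.005],"turn":[0.056,0.048,0.104],"gripper":0},{"dp":[0.0,0.016,-0.01],"turn":[0.11,0.097,0.21],"gripper":0},{"dp":[0.0,0.024,-0.014],"turn":[0.168,0.145,0.31],"gripper":0},{"dp":[0.001,0.03,-0.018],"turn":[0.225,0.19,0.42],"gripper":0},{"dp":[0.002,0.038,-0.023],"turn":[0.281,0.242,0.522],"gripper":0}]' >/dev/null; cat >> h.py <<'E'
F=np.diag([-1,-1,1])
def go2(P,psi=40,al=30):
    s=observe();R=s['tool_rot']
    t=Ro.from_matrix(R.T@Rt(psi,al)@F).as_rotvec();print('turn',t.round(3),np.degrees(np.linalg.norm(t)),'dp',(R.T@(np.array(P)-s['tool_pos'])/1000).round(4))
E
python3 -c "
from h import *
st();go2([528,138,140]);go2([528,138,62])"
```

```text
3.5167 q [-18.5  28.2 146.8 118.5  57.2 -85.3] p [527.5 145.3 210.3] psi 40.4 al 30.3 F [-0.6   1.56 -0.64] -0.0762117800543391
turn [0.005 0.006 0.011] 0.7550104862146377 dp [0.0054 0.063  0.0317]
turn [0.005 0.006 0.011] 0.7550104862146377 dp [0.0049 0.1303 0.071 ]
```

```bash
python3 - <<'E'
from ik import *
from h import observe
q=observe()['q']
for P in ([528,138,140],[528,138,62],[597,196,62],[597,196,80],[600,198,110],[615,199,160],[640,201,220],[650,203,250]):
    q,e,w=ik(np.array(P,float),Rt(40,30)@F,q); print(P,q.round(1),e.round(3),w.round(0))
E
```

```text
[528, 138, 140] [ -19.7   42.7  148.3  125.1   66.  -100.4] 0.0 [282. -69. 326.]
[528, 138, 62] [ -19.7   57.5  147.3  129.1   74.3 -112.1] 0.0 [282. -69. 248.]
[597, 196, 62] [ -6.7  53.3 139.4 137.6  69.1 -99.8] 0.0 [351. -11. 248.]
[597, 196, 80] [ -6.7  50.4 139.8 136.9  67.3 -98.1] 0.0 [351. -11. 266.]
[600, 198, 110] [ -6.3  45.5 139.8 135.7  63.8 -94.3] 0.0 [354.  -9. 296.]
[615, 199, 160] [ -5.9  37.4 137.8 132.   56.7 -85.9] 0.0 [369.  -8. 346.]
[640, 201, 220] [ -5.2  29.  133.5 125.   48.6 -73.4] 0.0 [394.  -6. 406.]
[650, 203, 250] [ -4.8  25.3 131.3 120.9  45.3 -66.8] 0.0 [404.  -4. 436.]
```

```bash
python3 -m handwheel '[{"dp":[0.003,0.03,0.016],"turn":[0.005,0.006,0.011],"gripper":0},{"dp":[0.005,0.063,0.032],"turn":[0.005,0.006,0.011],"gripper":0},{"dp":[0.005,0.063,0.032],"turn":[0.005,0.006,0.011],"gripper":0}]' >/dev/null; python3 -c "
from h import *
st();go2([528,138,62])
for n in('scene','top'): cv2.imwrite(f'pics/{n}1.png',imaging.read_camera(n)[:,:,::-1])"
```

```text
3.7667 q [ -19.7   43.3  148.1  124.9   65.9 -100.6] p [526.9 139.5 135.5] psi 40.4 al 30.2 F [-0.34 -0.86  0.8 ] 0.34908790912283455
turn [ 0.004  0.006 -0.002] 0.43782532501080984 dp [0.0021 0.0635 0.0369]
```

View pics/scene1.png

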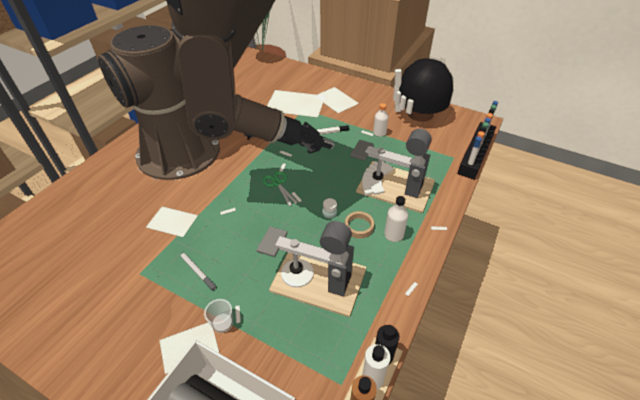

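View pics/top1.png

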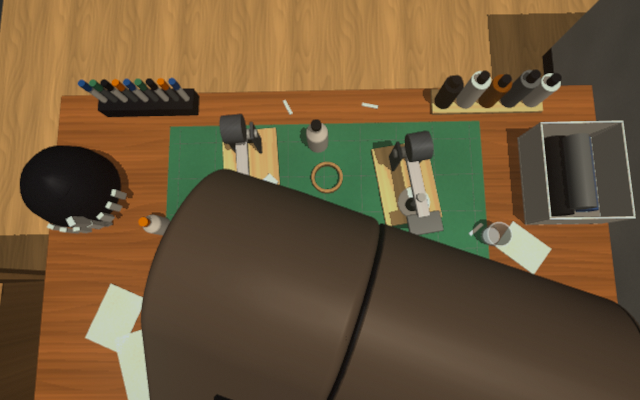

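The scene view shows the hand at about (320,142), in front of and to the robot's side of the visor paddle at (362,150). The arm hides that paddle in the top view. Next I go lower.

```bash
python3 -m handwheel '[{"dp":[0.001,0.03,0.018],"turn":[0.004,0.006,0],"gripper":0},{"dp":[0.002,0.063,0.037],"turn":[0.004,0.006,0],"gripper":0},{"dp":[0.002,0.063,0.037],"turn":[0.004,0.006,0],"gripper":0},{"dp":[0.002,0.063,0.037],"turn":[0.004,0.006,0],"gripper":0}]' >/dev/null; python3 -c "
from h import *
st();go2([597,196,62])"
```

```text
4.2 q [ -19.6   56.9  147.1  129.    74.  -111.5] p [530.4 137.8  65.5] psi 39.8 al 29.8 F [0.62 0.14 0.59] 0.2526758055208874
turn [-0.003 -0.003 -0.   ] 0.22444624203621366 dp [-0.002  -0.041   0.0784]
```

```bash
python3 -c "
from h import *
go2([587,191,66]);go2([560,163,66])"
```

```text
turn [-0.003 -0.003 -0.   ] 0.22444624203621366 dp [-0.0045 -0.0391  0.067 ]
turn [-0.003 -0.003 -0.   ] 0.22444624203621366 dp [-0.0004 -0.0198  0.0335]
```

```bash
python3 -m handwheel '[{"dp":[-0.001,-0.01,0.016],"turn":[0,0,0],"gripper":0},{"dp":[-0.002,-0.02,0.034],"turn":[0,0,0],"gripper":0},{"dp":[-0.003,-0.03,0.05],"turn":[0,0,0],"gripper":0},{"dp":[-0.0045,-0.039,0.067],"turn":[0,0,0],"gripper":0},{"dp":[-0.0045,-0.039,0.067],"turn":[0,0,0],"gripper":0}]' >/dev/null; python3 -c "
from h import *
st();go2([587,191,81])
b=imaging.read_camera('scene')[:,:,::-1];cv2.imwrite('pics/scene2.png',cv2.resize(b[105:215,270:450],None,fx=4.4,fy=4.4,interpolation=cv2.INTER_CUBIC))"
```

```text
4.6167 q [  -7.5   52.7  140.7  137.2   70.  -100.9] p [590.3 192.3  71.3] psi 39.7 al 29.5 F [-0.81 -0.48  0.74] -0.2439529780573915
turn [-0.009 -0.005  0.007] 0.6986411509333152 dp [-0.001  -0.0068 -0.0077]
```

View pics/scene2.png

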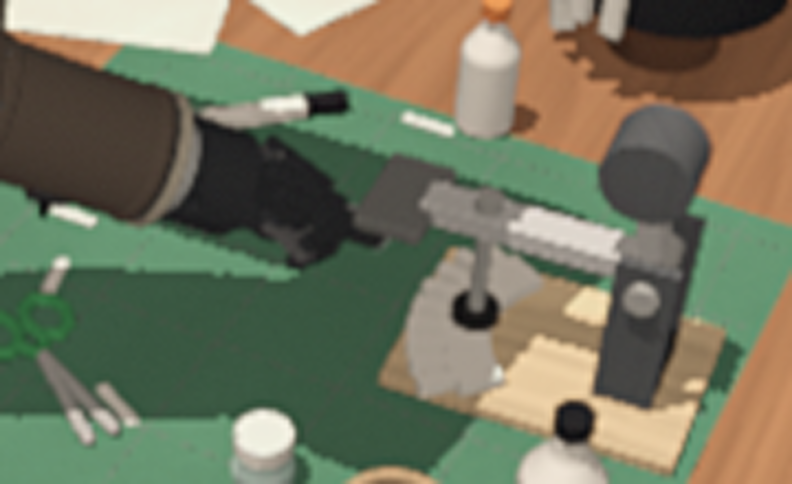

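```bash
python3 -m handwheel '[{"dp":[0,-0.0025,-0.0015],"turn":[0,0,0],"gripper":0},{"dp":[0,-0.005,-0.003],"turn":[0,0,0],"gripper":0},{"dp":[0,-0.0075,-0.0045],"turn":[0,0,0],"gripper":0},{"dp":[0,-0.01,-0.006],"turn":[0,0,0],"gripper":0},{"dp":[0,-0.0125,-0.0075],"turn":[0,0,0],"gripper":0}]'; python3 -c "
from h import *
st()"
```

```text
clock: 5.08
tool_pos: [588.0, 188.1, 82.2]
tool_rot: [[0.637, -0.38, 0.67], [-0.771, -0.321, 0.55], [0.006, -0.867, -0.497]]
ft_force: [-0.4, 0.2, 0.1]
opening: -0.0
5.0833 q [ -7.9  50.7 141.3 136.8  68.6 -99.9] p [588.  188.1  82.2] psi 39.4 al 29.8 F [-0.42  0.25  0.14] -0.005761625237664411
```

```bash
python3 -m handwheel '[{"dp":[0,-0.0025,-0.0015],"turn":[0,0,0],"gripper":0},{"dp":[0,-0.005,-0.003],"turn":[0,0,0],"gripper":0},{"dp":[0,-0.0075,-0.0045],"turn":[0,0,0],"gripper":0},{"dp":[0,-0.01,-0.006],"turn":[0,0,0],"gripper":0},{"dp":[0,-0.0125,-0.0075],"turn":[0,0,0],"gripper":0}]'; python3 -c "
from h import *
st()
b=imaging.read_camera('scene')[:,:,::-1];cv2.imwrite('pics/scene3.png',cv2.resize(b[105:215,270:450],None,fx=4.4,fy=4.4,interpolation=cv2.INTER_CUBIC))"
```

```text
clock: 5.5
tool_pos: [587.8, 188.4, 96.4]
tool_rot: [[0.638, -0.38, 0.67], [-0.77, -0.322, 0.551], [0.007, -0.867, -0.498]]
ft_force: [-0.0, -1.5, -2.8]
opening: -0.2
5.5 q [ -7.9  48.4 141.5 136.2  67.1 -98.3] p [587.8 188.4  96.4] psi 39.4 al 29.8 F [-0.01 -1.49 -2.8 ] -0.1915527565003623
```

View pics/scene3.png

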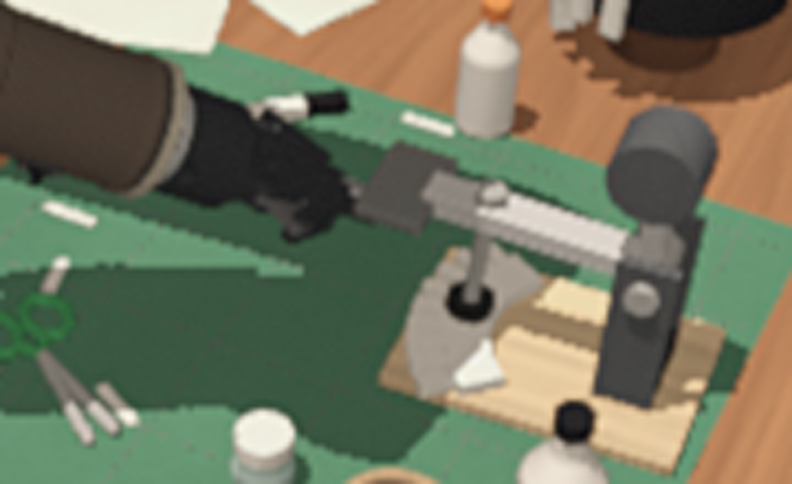

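```bash
python3 -m handwheel '[{"dp":[0.0006,-0.0047,-0.0018],"turn":[0,0,0],"gripper":0},{"dp":[0.0012,-0.0094,-0.0036],"turn":[0,0,0],"gripper":0},{"dp":[0.0018,-0.0141,-0.0054],"turn":[0,0,0],"gripper":0},{"dp":[0.0024,-0.0188,-0.0072],"turn":[0,0,0],"gripper":0},{"dp":[0.003,-0.0235,-0.009],"turn":[0,0,0],"gripper":0}]'
```

```text
clock: 5.97
tool_pos: [592.0, 189.0, 121.5]
tool_rot: [[0.638, -0.38, 0.669], [-0.77, -0.322, 0.551], [0.006, -0.867, -0.498]]
ft_force: [-5.3, -0.6, -2.4]
opening: -0.3
```

```bash
python3 -m handwheel '[{"dp":[0.001,-0.005,-0.0015],"turn":[0,0,0],"gripper":0},{"dp":[0.002,-0.01,-0.003],"turn":[0,0,0],"gripper":0},{"dp":[0.003,-0.015,-0.0045],"turn":[0,0,0],"gripper":0},{"dp":[0.004,-0.02,-0.006],"turn":[0,0,0],"gripper":0},{"dp":[0.005,-0.025,-0.0075],"turn":[0,0,0],"gripper":0}]'; python3 -c "
from h import *
st()
b=imaging.read_camera('scene')[:,:,::-1];cv2.imwrite('pics/scene4.png',cv2.resize(b[105:215,270:450],None,fx=4.4,fy=4.4,interpolation=cv2.INTER_CUBIC))"
```

```text
clock: 6.38
tool_pos: [600.4, 188.9, 147.3]
tool_rot: [[0.638, -0.379, 0.67], [-0.77, -0.322, 0.551], [0.007, -0.868, -0.497]]
ft_force: [-2.9, 0.1, -1.3]
opening: 0.2
6.3833 q [ -7.5  39.7 140.1 133.   60.  -90.3] p [600.4 188.9 147.3] psi 39.4 al 29.8 F [-2.93  0.07 -1.33] 0.17106209364958053
```

View pics/scene4.png

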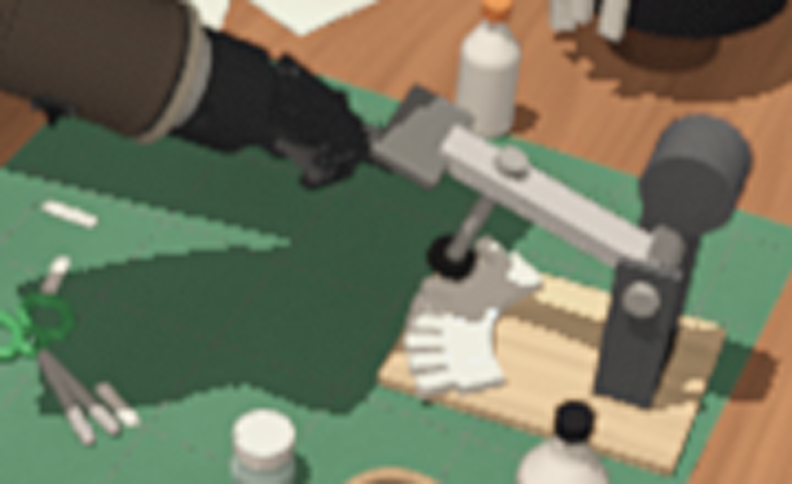

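```bash
python3 -m handwheel '[{"dp":[0.001,-0.005,-0.0013],"turn":[0,0,0],"gripper":0},{"dp":[0.002,-0.01,-0.0026],"turn":[0,0,0],"gripper":0},{"dp":[0.003,-0.015,-0.004],"turn":[0,0,0],"gripper":0},{"dp":[0.004,-0.02,-0.005],"turn":[0,0,0],"gripper":0},{"dp":[0.005,-0.025,-0.0065],"turn":[0,0,0],"gripper":0}]'
```

```text
clock: 6.85
tool_pos: [609.1, 189.4, 172.2]
tool_rot: [[0.638, -0.379, 0.671], [-0.77, -0.322, 0.551], [0.007, -0.868, -0.497]]
ft_force: [0.6, -0.3, -0.3]
opening: 0.4
```

```bash
python3 -m handwheel '[{"dp":[0.0015,-0.005,-0.0008],"turn":[0,0,0],"gripper":0},{"dp":[0.003,-0.01,-0.0016],"turn":[0,0,0],"gripper":0},{"dp":[0.0045,-0.015,-0.0024],"turn":[0,0,0],"gripper":0},{"dp":[0.006,-0.02,-0.0032],"turn":[0,0,0],"gripper":0},{"dp":[0.0075,-0.025,-0.004],"turn":[0,0,0],"gripper":0}]'; python3 -c "
from h import *
st()
b=imaging.read_camera('scene')[:,:,::-1];cv2.imwrite('pics/scene5.png',cv2.resize(b[85:215,270:450],None,fx=4.4,fy=4.4,interpolation=cv2.INTER_CUBIC))"
```

```text
clock: 7.27
tool_pos: [620.6, 189.4, 195.9]
tool_rot: [[0.638, -0.379, 0.67], [-0.77, -0.322, 0.551], [0.007, -0.868, -0.497]]
ft_force: [-0.8, -0.2, -0.5]
opening: -0.0
7.2667 q [ -7.   32.1 136.8 128.   52.9 -80.4] p [620.6 189.4 195.9] psi 39.4 al 29.8 F [-0.76 -0.23 -0.47] -0.01664776695128251
```

View pics/scene5.png

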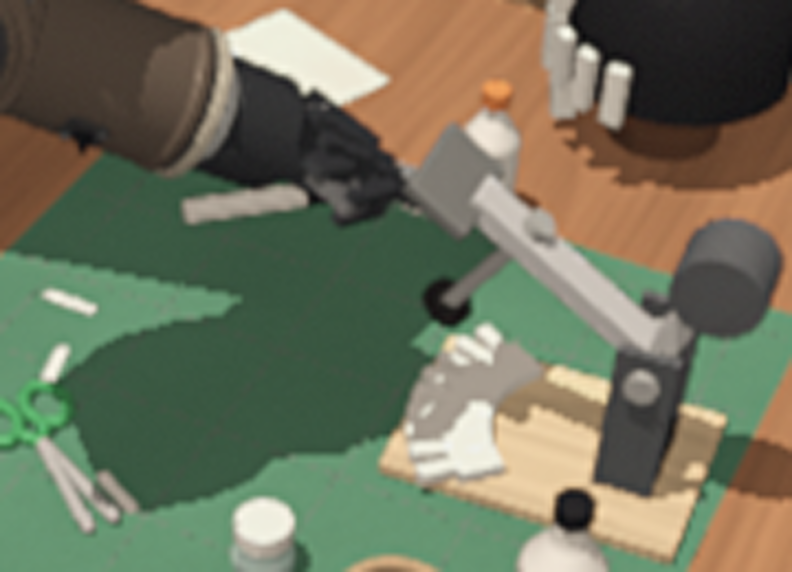

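```bash
python3 -m handwheel '[{"dp":[0.0018,-0.0045,-0.0002],"turn":[0,0,0],"gripper":0},{"dp":[0.0036,-0.009,-0.0004],"turn":[0,0,0],"gripper":0},{"dp":[0.0054,-0.0135,-0.0006],"turn":[0,0,0],"gripper":0},{"dp":[0.0072,-0.018,-0.0008],"turn":[0,0,0],"gripper":0},{"dp":[0.009,-0.0225,-0.001],"turn":[0,0,0],"gripper":0}]';  python3 -c "
from h import *
st()
b=imaging.read_camera('scene')[:,:,::-1];cv2.imwrite('pics/scene6.png',cv2.resize(b[85:215,270:450],None,fx=4.4,fy=4.4,interpolation=cv2.INTER_CUBIC))"
```

```text
clock: 7.73
tool_pos: [634.2, 189.2, 215.9]
tool_rot: [[0.638, -0.379, 0.67], [-0.77, -0.322, 0.551], [0.007, -0.868, -0.497]]
ft_force: [0.6, 0.2, -1.1]
opening: 0.1
7.7333 q [ -6.8  29.5 134.6 125.1  50.  -75.5] p [634.2 189.2 215.9] psi 39.4 al 29.8 F [ 0.62  0.17 -1.07] 0.08362553337098515
```

View pics/scene6.png

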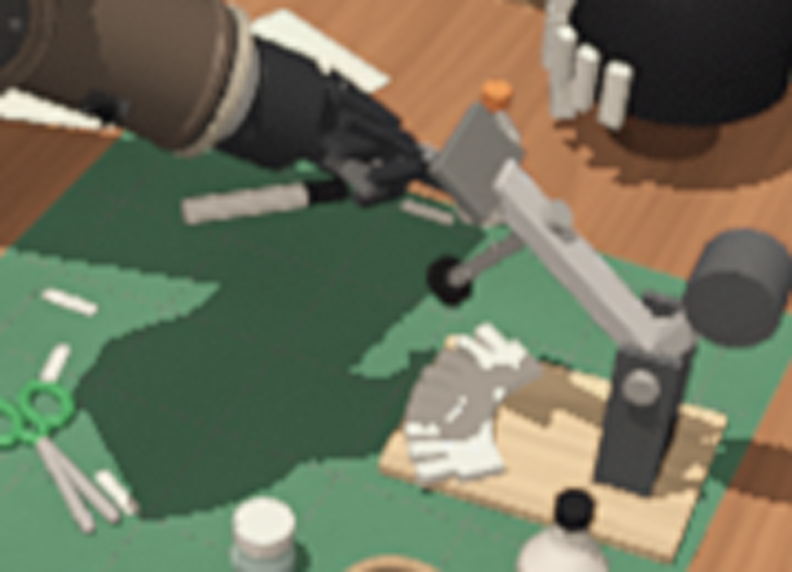

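```bash
python3 -m handwheel '[{"dp":[0.002,-0.0045,0.0004],"turn":[0,0,0],"gripper":0},{"dp":[0.004,-0.009,0.0008],"turn":[0,0,0],"gripper":0},{"dp":[0.006,-0.0135,0.0012],"turn":[0,0,0],"gripper":0},{"dp":[0.008,-0.018,0.0016],"turn":[0,0,0],"gripper":0},{"dp":[0.01,-0.0225,0.002],"turn":[0,0,0],"gripper":0}]';  python3 -c "
from h import *
st()
b=imaging.read_camera('scene')[:,:,::-1];cv2.imwrite('pics/scene7.png',cv2.resize(b[85:215,270:450],None,fx=4.4,fy=4.4,interpolation=cv2.INTER_CUBIC))"
```

```text
clock: 8.2
tool_pos: [650.4, 189.9, 234.4]
tool_rot: [[0.638, -0.379, 0.67], [-0.77, -0.322, 0.551], [0.007, -0.868, -0.497]]
ft_force: [0.4, 0.4, -0.1]
opening: -0.2
8.2 q [ -6.4  27.5 132.  122.2  47.3 -70.5] p [650.4 189.9 234.4] psi 39.4 al 29.8 F [ 0.4   0.37 -0.05] -0.16126107692255534
```

View pics/scene7.png

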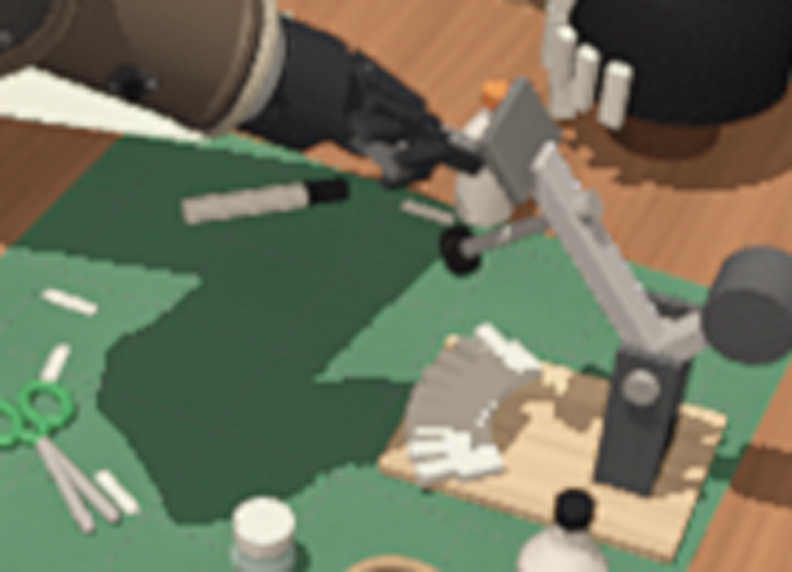

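```bash
python3 -m handwheel '[{"dp":[0,0,0],"turn":[0,0,0],"gripper":0},{"dp":[0,0,0],"turn":[0,0,0],"gripper":0},{"dp":[0,0,0],"turn":[0,0,0],"gripper":0},{"dp":[0,0,0],"turn":[0,0,0],"gripper":0},{"dp":[0,0,0],"turn":[0,0,0],"gripper":0}]' >/dev/null;  python3 -c "
from h import *
st()
b=imaging.read_camera('scene')[:,:,::-1];cv2.imwrite('pics/scene8.png',cv2.resize(b[85:215,270:450],None,fx=4.4,fy=4.4,interpolation=cv2.INTER_CUBIC))"
```

```text
8.6667 q [ -6.5  27.5 132.1 122.3  47.4 -70.6] p [649.9 189.9 233.8] psi 39.4 al 29.8 F [ 0.11  0.71 -0.2 ] 0.02849099998981489
```

View pics/scene8.png

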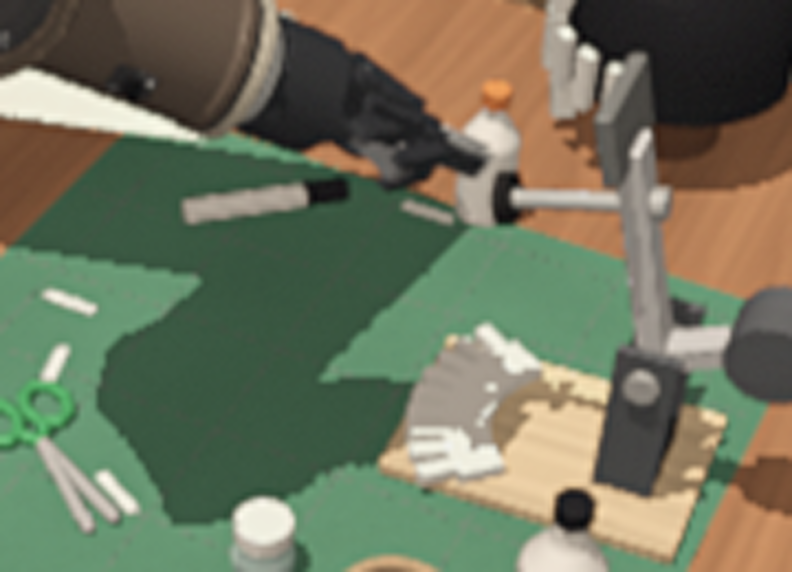

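```bash
python3 -m handwheel '[{"dp":[0,0,-0.01],"turn":[0,0,0],"gripper":0},{"dp":[0,0,-0.03],"turn":[0,0,0],"gripper":0},{"dp":[0,0,-0.05],"turn":[0,0,0],"gripper":0},{"dp":[0,0,-0.07],"turn":[0,0,0],"gripper":0},{"dp":[0,0,-0.09],"turn":[0,0,0],"gripper":0}]' >/dev/null; python3 -m handwheel '[{"dp":[0,0,-0.01],"turn":[0,0,0],"gripper":0},{"dp":[0,0,-0.01],"turn":[0,0,0],"gripper":0},{"dp":[0,0,-0.01],"turn":[0,0,0],"gripper":0},{"dp":[0,0,-0.01],"turn":[0,0,0],"gripper":0},{"dp":[0,0,-0.01],"turn":[0,0,0],"gripper":0}]' >/dev/null; python3 -c "
from h import *
st()
b=imaging.read_camera('scene')[:,:,::-1];cv2.imwrite('pics/scene9.png',b)"
```

```text
9.55 q [-16.9  17.9 137.3 107.5  49.2 -63. ] p [583.2 135.1 283.5] psi 39.4 al 29.8 F [-0.89 -0.13  1.23] 0.09804023068967425
```

View pics/scene9.png

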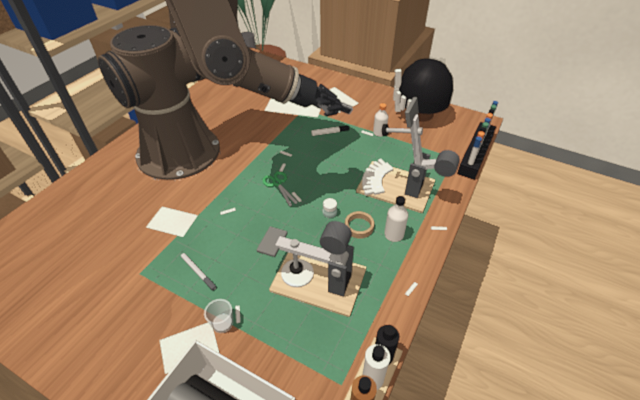

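```bash
python3 - <<'E'
from h import *
a=cv2.imread("pics/scene9.png");o=cv2.imread("pics/scene0.png")
b=imaging.read_camera("scene")[:,:,::-1]
r=np.s_[80:215,350:470]
print("motion since last", cv2.absdiff(a,np.ascontiguousarray(b))[r].max())
for n,rr in dict(badge=np.s_[215:315,250:370],tape_jar=np.s_[195:240,318:378],cup=np.s_[295:335,200:245],knife=np.s_[248:295,175:220],base_right=np.s_[180:210,385:440]).items():
    print(n,(cv2.absdiff(o,np.ascontiguousarray(b))[rr].max(2)>40).mean().round(3))
env.sign_off()
E
```

```text
motion since last 23
badge 0.0
tape_jar 0.003
cup 0.0
knife 0.0
base_right 0.07
the job is handed in; nothing more can be done
```

I pushed the visor arm's paddle up from below with the shut fingers, in small steps, until its counterweight carried it to the raised stop. I then backed the hand away and handed the job in at about 9.6 s.

**Last checks:**
- **Visor arm:** in the last scene view it stands fully raised with nothing touching it. Two late pictures of that area showed no clear movement: the largest pixel difference was 23, which I took as noise. I had no direct reading of the joint angle or its speed.
- **Badge side:** the badge, its arm and its stand look the same as in the first picture, as do the cup, the pen or knife lying near it, the tape and the jar.
- **Visor stand's base:** 7% of its pixels changed. I put this down to the raised arm and shadows, but did not confirm it.
- **Visor:** it looks unmoved by eye. I did not measure its position, because the arm partly hid it at the start.
- **Scissors, second pen-like item, glue and paint bottle:** I checked these only by eye, and they appear to be where they were.
- **Forces:** the readings I took during the push peaked at about 6 N.

On the way in, joint 4 came to −89.4°, against a limit of −89.5°. I then turned the wrist the other way round before approaching the paddle.

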